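Clamp an offcut in the angle-drilling jig

ROBOT

A 6-joint arm with a two-finger parallel gripper is mounted at the origin on a cart in front of the work surface, level with it; the furniture and walls round the work are solid. World frame = base frame: x ahead of the robot, y to its left, z up, the work surface at z = 0. Lengths are in m, angles in rad, forces in N, time in s.
With the tool pointing down it reaches from about 0.35 to 0.775 m from the base axis. Payload 5.5 kg.
Tool frame: the origin (TCP) lies midway between the tips of the shut fingers; the grasp point (between the pads) lies grip_point_offset behind it (grip_point_offset is the distance from the TCP to the grasp point, in m); z points along the fingers, y is the direction in which the jaws open and shut (so a half turn about z gives the same grasp; the last joint's range is limited). The gripper opens to 85 mm and grips with 20 to 120 N. Pads are 22 mm wide; open, the fingers measure 114 mm over their backs; the gripper's body (76 mm by 85 mm) begins 54 mm behind the grasp point. The pads swing forward as they close: fully open they stand 13 mm farther back than shut.
Start: joints at [1.067, 0.313, 0.046, 1.304, 0, 1.431], TCP at [0.205, 0.537, 0.231] pointing down, gripper open.
Joint ranges: [-2.76, 2.76], [-0.86, 1.69], [-1.03, 1.26], [-2.2, 2.34], [-1.47, 1.5], [-3.14, 3.14]. Speed limits (rad/s): [2.57, 2.57, 3.14, 3.14, 3.14, 3.14].

INTERFACE

Orientations are given as a unit quaternion [w, x, y, z].
In Python, from workcell import * gives the robot as it stands.
- The arm moves only by the tool send_rows, never from a script. Its argument "series" is one flat list of numbers, 7 for each row, row after row: the shift along the tool's x, y, z in cm, then the turn, a rotation vector about the tool's x, y, z in degrees, then the opening, from 0 (shut) to 1 (fully open). A call has 1 to 10 rows; each row is the pose to reach, as a shift and turn from the pose commanded when the call began, along the tool's axes at that moment; what a row does not reach only later rows make up. A row lasts 1/12 s, in which the tool goes at most 41.7 mm and 7.16 degrees, less where a joint would pass 70% of its speed; a pose out of reach is approached as far as the arm can. A call with a gripper value outside its range is refused whole. The fingers move at their own pace and stop on an object; "newtons" is the grip in N (left out, the last holds). Time passes only in rows, so rows that repeat a pose let the fingers close. It gives the time, the measured TCP pose, the force and the opening at its end, in the units of the state.
- get_state(): the state, without advancing time (a new reading comes with each control period).
- read_camera(name): name is "scene" or "side" or "wrist"; returns the picture (384x512x3 uint8, blue, green, red); there is no depth.
- camera_info(name): a dict with "K" (3x3 intrinsics, pixels), "xyz" and "attitude" of the camera in the world. Camera axes: x right, y down, z forward; pixel columns grow to the right and rows downward; lengths in m; the calibration is good to about 2 mm. A picture is of the moment at which its call begins: read the wrist's pose just before it. camera_info takes no time and is no camera call; for the wrist camera it gives the pose at the moment of the call.
- hand_in(): hands the job in, once; it reports no verdict.
Trained networks look in the newest picture that a camera, given by its name, has taken for a name from the list of things; names that differ only in an ending like _2 or _b are one class to them, and where a whole thing is asked for, a point or a joint stands for the part that bears it (a point fixed in the world has none). Each returns a list of dicts, best first, with "p" (0 to 1); they miss things now and then, are a little off and sometimes report something else, mostly with a low value. They report only what shows in the picture. A call takes as long as a camera call.
- silhouettes(camera, label): "pixels" (384x512 bool, what is visible of it) and "box" ([left, top, width, height] in pixels, round what is visible of it).
The state is a dict: "clock": time; "joint_pos": joint angles; "qvel": joint speeds; "tau": joint torques, N m; "tcp_pos": TCP position; "orientation": TCP orientation; "wrist_force": force on the tool from outside, world axes, zero at the start; "ft_torque": the same for the moment, N m; "finger_gap": finger opening in m.
Only numpy, scipy, OpenCV 4.12 (cv2) and the standard library are available. Lean on these libraries where they do the work, as an engineer would, in place of code of your own. Each camera call takes 0.05 s, during which the arm holds its last target. There are 200 camera calls.

TASK

Load the pine offcut into the angle-drilling jig so its slanted leg holes can be drilled: lay it flat on the sloping bed, long side down against the low fence and between the two end stops, and let go of it. Then swing the clamp arm fully over it against its stop, and turn the arm's bar knob clockwise until it clicks into its locked notch, so that the pad holds the offcut down. Leave the other things on the bench where they lie.

Things in the scene. Friction and masses are not known exactly. Their poses are not given: they have to be found in the camera images.
- offcut: plain pine block, 45 x 90 x 60 mm (x, y, z), standing on the bench on its 45 x 90 mm face; origin at the centre of its underside, z up, y along the 90 mm length. Not to be confused with the flatter, brown cork sanding block.
- jig_bed: steel bed of the grey angle-drilling jig, fixed, tilted 30 degrees, falling towards the robot. Origin: on its surface, where the middle of the seated offcut's underside belongs, 43 mm above the bench; x up the slope, z square to the bed, y level along the fence. Fence 14 mm high, inner face at x = -22.5 mm. End stops 12 mm high, inner faces at y = -49 and +49 mm, x = -22 to 15 mm. Bed 130 mm wide.
- clamp_arm (a joint): swing of the clamp arm about its post, rad: 0 = shut at its stop, pointing down the slope over the middle of the bed; grows as it opens to the right (counter-clockwise from above, to the bed's -y), up to 2.1. It stays where it is left. Grey bar 30 mm wide, z = 68 to 84 mm above the bed, 85 mm from post to knob axis, end rounded to 21 mm radius.
- post_top (a point): axis of the arm's post, at the height of the arm's upper face, 84 mm square above the bed, 85 mm up the slope from the bed's origin. The post is 22 mm thick with a nut on top that reaches 96 mm above the bed, and a foot 44 mm wide and 9 mm high. x, y, z as the bed's.
- clamp_knob (a joint): turn of the bar knob, rad: 0 = unlocked, the bar lying across the arm; grows clockwise seen from above. A spring resists with about 0.3 N m at first, passes its dead centre at 0.8 and snaps the knob on to its end stop, the locked notch, at 1.35, where the bar lies in line with the arm.
- knob_grip (a point): point on the axis of the knob, 108 mm above the bed's plane, at a good gripping height. The knob is a black upright bar 73 mm long and 14 mm thick (17 mm at its rounded ends), 26 mm high, from z = 93 to 119 mm above the bed's plane, on the arm's end; x of this point lies along the bar, z along the knob's axis (square to the bed).
- clamp_pad: black sprung pad, 30 mm wide, under the arm's end below the knob: its lower face lies 62.5 mm above this body's origin. The origin lies on the knob's axis, level with the bed while the knob is unlocked. Turning the knob to its notch drives the pad 5 mm down; it starts 2.5 mm clear of the seated offcut.
- cork_block: cork sanding block, 62 x 111 x 32 mm, origin at the centre of its underside; a bystander
- red_screwdriver: screwdriver, 215 mm long, lying; a bystander
- square: try square, 197 x 125 mm, lying; a bystander
- key: drill chuck key, 55 x 62 mm, lying; a bystander
- pencil: pencil, 112 mm long, lying; a bystander
- brush: paint brush, 228 mm long, lying; a bystander

How it is judged:
On the way, in this order (a step that is already met when the one before it is completed fails the run):
1. the offcut lies flat on the sloping bed, against the fence and between the end stops, let go (x of offcut in the frame of jig_bed between -0.004 and 0.007 m and y of offcut in the frame of jig_bed between -0.009 and 0.009 m and angle between the z axis of offcut and the z axis of jig_bed, either way round below 0.05 rad and angle between the y axis of offcut and the y axis of jig_bed, either way round below 0.12 rad and contact force between offcut and the fingers below 0.3 N), for 0.2 s.
2. the clamp arm is swung over the offcut, fully against its stop (value of joint clamp_arm below 0.06 rad), for 0.1 s.
3. the knob is turned past its detent into the locked notch and the pad presses on the offcut (value of joint clamp_knob above 1.2 rad and contact force between clamp_pad and offcut above 3 N), for 0.2 s.
At the end, for the whole second after the job is handed in: Knob in its locked notch (over 1.2 rad), arm against its stop (within 0.06 rad), pad pressing on the offcut (over 3 N), offcut still, flat on the bed (within 3 degrees), at the fence (gap under 7 mm), between the end stops (within 9 mm and 7 degrees of square) (all of step 3 and value of joint clamp_arm below 0.06 rad and x of offcut in the frame of jig_bed between -0.004 and 0.007 m and y of offcut in the frame of jig_bed between -0.009 and 0.009 m and angle between the z axis of offcut and the z axis of jig_bed, either way round below 0.05 rad and angle between the y axis of offcut and the y axis of jig_bed, either way round below 0.12 rad and linear speed of offcut below 0.01 m/s); the robot touches nothing.
It fails at once if another thing on the bench is moved by more than 25 mm (distance of any of cork_block, red_screwdriver, square, key, pencil, brush from where it was at the start of the episode above 0.025 m).
It also fails if it takes over 64 s, if anything falls off the work surface, if the arm or the gripper's body presses on something with over 40 N, if the wrist force passes 120 N, or if a joint passes its speed limit or range.

## Working session

There is one attempt and no reset: what is moved stays moved. The work goes in short steps, Python scripts to look and compute and a tool call to move; the robot and the scene stay as the last step left them, time stands still between calls to the robot, and variables do not carry over. Pictures are saved under pics/ and viewed, about 8 in all and at most 12, crops included, and the job is handed in when it is done.

Besides the shell and the picture viewer there is one more tool, called after "Call:" in YAML: its name, and indented under it one key for each argument. send_rows: Moves the arm, as the interface text tells. Its arguments: {"type":"object","properties":{"series":{"type":"array"},"newtons":{"type":"number"}},"required":["series"]}

```bash
mkdir -p pics; ls
python3 - <<'E'
from workcell import *
import cv2,numpy as np
s=get_state();print({k:np.round(v,3) for k,v in s.items()})
a=read_camera("scene");b=read_camera("side")
cv2.imwrite("pics/a.png",a);cv2.imwrite("pics/b.png",b)
for c in("scene","side","wrist"):print(c,camera_info(c))
for c in("scene","side"):
  for n in("offcut","jig_bed","clamp_arm","clamp_knob","cork_block"):
    print(c,n,[(round(float(d["p"]),2),d["box"]) for d in silhouettes(c,n)])
try: print(grip_point_offset)
except Exception as e: print(e)
E
```

```text
pics
{'clock': np.float64(0.0), 'joint_pos': array([1.067, 0.314, 0.045, 1.304, 0.   , 1.431]), 'qvel': array([-0.001, -0.001, -0.002, -0.   , -0.001,  0.001]), 'tau': array([-1.0000e-03, -4.8063e+01,  2.9853e+01,  2.0000e-02, -0.0000e+00,
        0.0000e+00]), 'tcp_pos': array([0.204, 0.537, 0.23 ]), 'orientation': array([-0.   ,  0.181,  0.984, -0.001]), 'wrist_force': array([-0.488, -0.218, -0.575]), 'ft_torque': array([ 0.022, -0.015,  0.014]), 'finger_gap': np.float64(0.086)}
scene {'K': array([[423.04553927,   0.        , 251.60533911],
       [  0.        , 423.04553927, 195.44026307],
       [  0.        ,   0.        ,   1.        ]]), 'xyz': array([-0.15840906, -1.01230104,  0.87442402]), 'attitude': array([-0.46240106,  0.83888171, -0.25244811,  0.13686746])}
side {'K': array([[357.64876608,   0.        , 253.43926837],
       [  0.        , 357.64876608, 187.80721167],
       [  0.        ,   0.        ,   1.        ]]), 'xyz': array([ 0.50957972, -1.12402744,  0.58953505]), 'attitude': array([-0.55261474,  0.83306273,  0.02231417, -0.0112032 ])}
wrist {'K': array([[299.5
[... 162 characters left out ...]
9371, 0.56525445, 0.37367874]), 'attitude': array([0.1260262 , 0.81370555, 0.5608747 , 0.08614081])}
scene offcut [(0.97, [318.4, 275.6, 35.6, 38.6]), (0.35, [291.1, 302.1, 50.9, 73.7])]
scene jig_bed [(0.58, [257.0, 196.1, 61.9, 64.6])]
scene clamp_arm [(0.58, [285.0, 197.5, 34.7, 20.2])]
scene clamp_knob [(0.61, [305.3, 196.2, 12.8, 21.0]), (0.54, [212.6, 214.5, 37.9, 17.9]), (0.34, [243.5, 254.7, 13.4, 44.5])]
scene cork_block [(0.64, [214.5, 210.4, 36.0, 20.3])]
side offcut [(0.81, [236.4, 279.4, 41.9, 28.9])]
side jig_bed []
side clamp_arm [(0.83, [269.1, 187.1, 27.0, 27.4])]
side clamp_knob [(0.63, [274.1, 189.9, 20.7, 12.4])]
side cork_block [(0.79, [229.6, 203.2, 32.7, 18.8])]
0.0187
```

Run:
```python
import cv2
a=cv2.imread("pics/a.png")[170:380,180:440];cv2.imwrite("pics/a2.png",cv2.resize(a,None,fx=3,fy=2.85,interpolation=cv2.INTER_CUBIC)[:600,:800])
b=cv2.imread("pics/b.png")[160:330,170:370];cv2.imwrite("pics/b2.png",cv2.resize(b,None,fx=3.5,fy=3.5,interpolation=cv2.INTER_CUBIC))
```

```text
(no output)
```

View pics/a2.png

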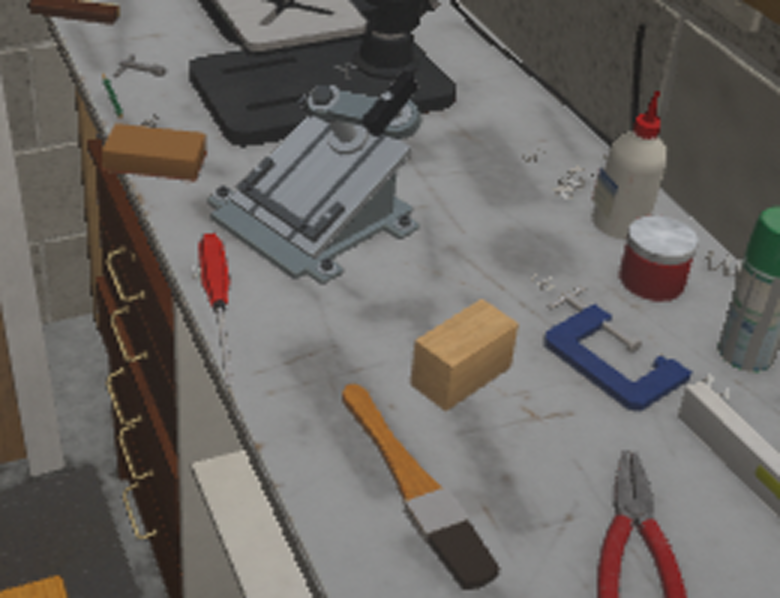

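View pics/b2.png

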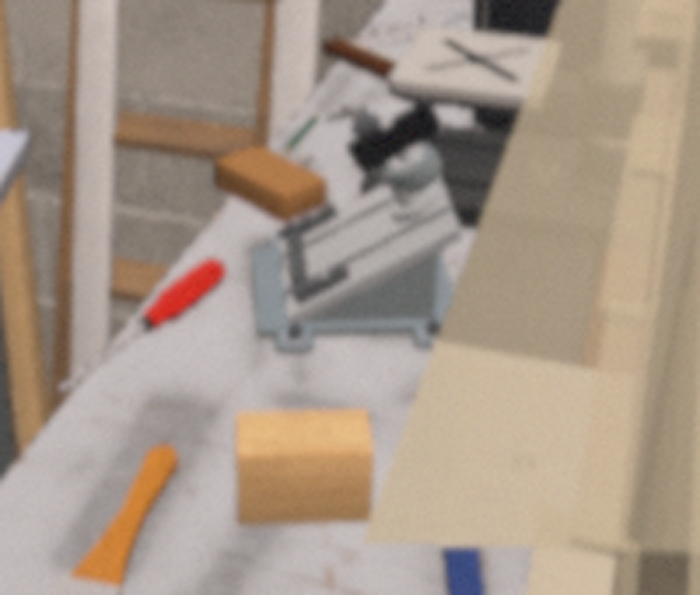

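```bash
cat > h.py <<'E'
from workcell import *
import numpy as np, cv2
from scipy.spatial.transform import Rotation as R
from scipy.optimize import least_squares, minimize
def rot(q): q=np.asarray(q); return R.from_quat(np.r_[q[1:],q[0]])
def proj(ci,P):
    p=rot(ci["attitude"]).inv().apply(np.atleast_2d(P)-ci["xyz"]); p=p/p[:,2:]
    return (p@ci["K"].T)[:,:2]
def box(a,b,c): return np.array([[x,y,z] for x in(-a/2,a/2) for y in(-b/2,b/2) for z in(0,c)])
def yawT(v): return R.from_euler("z",v[2])
def offpts(v): return yawT(v).apply(box(.045,.09,.06))+[v[0],v[1],0]
def mask(pts):
    S=8;m=np.zeros((384,512),np.uint8)
    h=cv2.convexHull(np.float32(pts)).reshape(-1,2)
    cv2.fillConvexPoly(m,np.int32(np.round(h*S)),1,shift=3); return m>0
def fitbox(obs,ptsf,v0,step=(.02,.02,.3)):
    # obs: list of (ci, boolmask)
    def c(v):
        t=0
        for ci,m in obs:
            k=mask(proj(ci,ptsf(v))); t+=1-(k&m).sum()/max(1,(k|m).sum())
        return t
    s=np.array([v0]+[np.array(v0)+np.eye(3)[i]*step[i] for i in range(3)])
    r=minimize(c,v0,method="Nelder-Mead",options=dict(initial_simplex=s,xatol=1e-4,fatol=1e-4)); return r.x,r.fun
def bedR(yaw): return R.from_euler("z",yaw)*R.from_euler("y",-np.pi/6)  # bed x up slope
def bed(v,P): return bedR(v[2]).apply(np.atleast_2d(P))+[v[0],v[1],.043]
def fitbed(obs,v0):
    # obs: list (ci, bedpts, pix)
    f=lambda v:np.concatenate([(proj(ci,bed(v,P))-p).ravel() for ci,P,p in obs])
    r=least_squares(f,v0,loss="soft_l1",f_scale=2); return r.x,np.round(f(r.x).reshape(-1,2),1)
E
python3 - <<'E'
from h import *
cs,cd=camera_info("scene"),camera_info("side")
read_camera("scene");read_camera("side")
ms=silhouettes("scene","offcut")[0]["pixels"];md=silhouettes("side","offcut")[0]["pixels"]
def ray(ci,u,z):
    d=rot(ci["attitude"]).apply(np.linalg.inv(ci["K"])@[u[0],u[1],1]);return ci["xyz"]+d*(z-ci["xyz"][2])/d[2]
print(ray(cs,(336,295),.03))
p0=ray(cs,(336,295),.03)
best=min((fitbox([(cs,ms),(cd,md)],offpts,[p0[0],p0[1],y]) for y in np.arange(0,3.1,.5)),key=lambda r:r[1]);print("offcut",best)
c=lambda P:np.array(P)/[3,2.85]+[180,170]; d=lambda P:np.array(P)/3.5+[170,160]
Ps=np.array([[15,52,12],[15,-52,12],[-25,-52,13],[-25,52,13]])/1e3
print(ray(cs,c((318,235)),.043))
p0=ray(cs,c((300,190)),.043)
print(fitbed([(cs,Ps,c([(268,160),(343,207),(318,236),(243,189)])),(cd,Ps,d([(330,212),(345,268),(299,298),(286,232)]))],[p0[0],p0[1],0]))
for n in("clamp_knob","clamp_arm","red_screwdriver","brush","cork_block"):
  for c_ in("scene",):
    r=silhouettes(c_,n)
    for q in r[:1]:
      b=q["box"];print(n,q["p"],ray(cs,(b[0]+b[2]/2,b[1]+b[3]/2),.0))
E
```

```text
[ 0.4851583 -0.4463957  0.03     ]
offcut (array([ 0.48432089, -0.43966286,  1.67523612]), np.float64(0.15462760832713385))
[ 0.47047292 -0.2411847   0.043     ]
(array([ 0.49377807, -0.18212559,  0.16208036]), array([[ 1.2,  0.8],
       [ 0.2, -0.8],
       [ 0.4, -1.1],
       [ 1.6, -0. ],
       [-1.6, -0.7],
       [-1. ,  0.3],
       [-0.1, -1.9],
       [-0.2, -0.5]]))
clamp_knob 0.46 [ 0.7418627  -0.04120684  0.        ]
clamp_arm 0.59 [ 0.71657175 -0.02634231  0.        ]
red_screwdriver 0.69 [ 0.3364236  -0.23873765  0.        ]
brush 0.61 [ 0.3636405  -0.51939888  0.        ]
cork_block 0.97 [0.43730159 0.02500126 0.        ]
```

```bash
cat >> h.py <<'E'
BED=[0.4938,-0.1821,0.162]
def Rt(a,tilt=False,v=None):
    B=bedR((v or BED)[2]).as_matrix() if tilt else np.eye(3)
    y=B@[np.cos(a),np.sin(a),0]; z=-B[:,2]; return np.column_stack([np.cross(y,z),y,z])
def plan(*targets):
    s=get_state(); r0=rot(s["orientation"])
    for p,Rm in targets:
        d=r0.inv().apply(np.array(p)-s["tcp_pos"])*100
        w=np.degrees((r0.inv()*R.from_matrix(Rm)).as_rotvec())
        print("row",np.round(d,2),np.round(w,2))
E
python3 - <<'E'
from h import *
a=np.radians
plan(([.48,.18,.26],Rt(a(82))),([.46,-.10,.29],Rt(a(96))),([.484,-.44,.22],Rt(a(96))))
E
```

```text
row [-38.45 -23.6   -2.87] [ 1.000e-02  0.000e+00 -1.285e+01]
row [-46.55 -50.48  -5.87] [ 1.000e-02  0.000e+00 -2.685e+01]
row [-60.89 -81.4    1.13] [ 1.000e-02  0.000e+00 -2.685e+01]
```

Call:
send_rows:
  series: [-38.5, -23.6, -2.9, 0, 0, -13, 1, -38.5, -23.6, -2.9, 0, 0, -13, 1, -38.5, -23.6, -2.9, 0, 0, -13, 1, -38.5, -23.6, -2.9, 0, 0, -13, 1, -38.5, -23.6, -2.9, 0, 0, -13, 1, -38.5, -23.6, -2.9, 0, 0, -13, 1, -38.5, -23.6, -2.9, 0, 0, -13, 1, -38.5, -23.6, -2.9, 0, 0, -13, 1, -38.5, -23.6, -2.9, 0, 0, -13, 1, -38.5, -23.6, -2.9, 0, 0, -13, 1]

```text
clock: 1.88
tcp_pos: [0.4581, 0.2082, 0.2583]
orientation: [0.0, 0.068, 0.998, 0.0]
wrist_force: [0.8, 0.4, -0.4]
finger_gap: 0.0855
```

Run:
```python
from h import *
a=np.radians
print(get_state()["tcp_pos"])
plan(([.46,-.10,.29],Rt(a(96))),([.484,-.44,.22],Rt(a(96))))
```

```text
[0.45811211 0.2081976  0.25830185]
row [ -4.4  -30.5   -3.18] [  0.03   0.04 -13.84]
row [-11.41 -63.86   3.8 ] [  0.03   0.04 -13.84]
```

Call:
send_rows:
  series: [-4.4, -30.5, -3.2, 0, 0, -14, 1, -4.4, -30.5, -3.2, 0, 0, -14, 1, -4.4, -30.5, -3.2, 0, 0, -14, 1, -4.4, -30.5, -3.2, 0, 0, -14, 1, -4.4, -30.5, -3.2, 0, 0, -14, 1, -4.4, -30.5, -3.2, 0, 0, -14, 1, -4.4, -30.5, -3.2, 0, 0, -14, 1, -4.4, -30.5, -3.2, 0, 0, -14, 1, -11.4, -63.9, 1.8, 0, 0, -14, 1, -11.4, -63.9, 1.8, 0, 0, -14, 1]

```text
clock: 2.72
tcp_pos: [0.465, -0.1823, 0.2786]
orientation: [0.001, -0.054, 0.999, -0.001]
wrist_force: [0.3, 1.2, 0.2]
finger_gap: 0.0854
```

Run:
```python
from h import *
a=np.radians
cv2.imwrite("pics/w1.png",read_camera("wrist"))
print(get_state()["tcp_pos"])
plan(([.484,-.44,.22],Rt(a(96))))
```

```text
[ 0.4654751  -0.18925112  0.2763224 ]
row [  0.71 -25.11   5.75] [-0.27 -0.   -0.16]
```

View pics/w1.png

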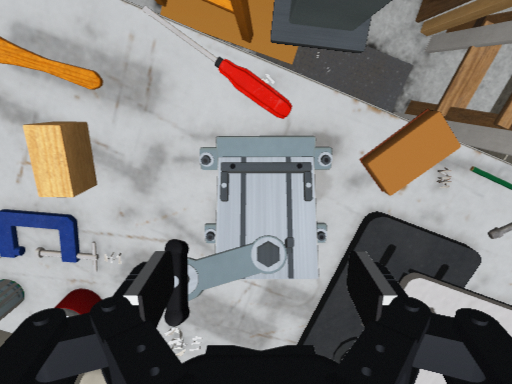

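Run:
```python
from h import *
for i in range(4): read_camera("wrist")
im=read_camera("wrist");ci=camera_info("wrist")
s=get_state();print(s["tcp_pos"],np.abs(s["qvel"]).max())
for d in silhouettes("wrist","offcut")[:2]: print(d["p"],d["box"])
m=silhouettes("wrist","offcut")[0]["pixels"]
print(fitbox([(ci,m)],offpts,[.484,-.44,1.675],(.01,.01,.1)))
v=BED
post=[.085,0,.084]
print("nut",proj(ci,bed(v,[.085,0,.096])))
for t in(1.6,1.7,1.8,1.9): print(t,proj(ci,bed(v,[.085-.085*np.cos(t),-.085*np.sin(t),.119])))
o=cv2.resize(im[100:320,140:380],None,fx=3,fy=3,interpolation=2)
def dr(P,c):
    q=(proj(ci,bed(v,np.array(P)/1e3))-[140,100])*3+1
    cv2.polylines(o,[np.int32(q)],False,c,1)
dr([[15,49,12],[-22.5,49,12],[-22.5,-49,12],[15,-49,12]],(0,0,255))
dr([[-65,-65,0],[-65,65,0]],(0,255,0))
cv2.imwrite("pics/w2.png",o)
```

```text
[ 0.4647289  -0.17970442  0.27786026] 0.021529542572954204
0.63 [24.8, 120.9, 71.8, 79.6]
(array([ 0.48635282, -0.4383951 ,  1.68798696]), np.float64(0.052860696517412986))
nut [[254.78629084 249.40892278]]
1.6 [[155.5611305 256.0576422]]
1.7 [[156.06786485 266.07439985]]
1.8 [[157.56771759 276.05505824]]
1.9 [[160.06658083 285.89571554]]
```

View pics/w2.png

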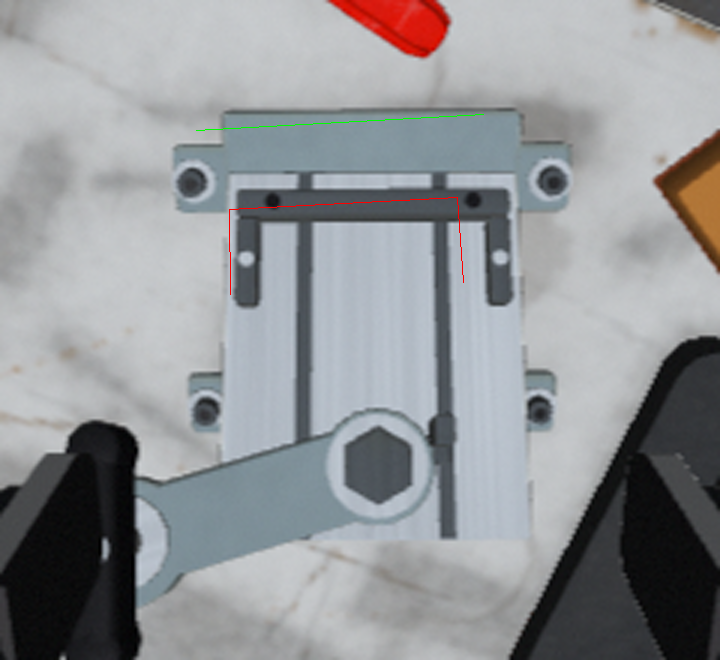

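```bash
python3 - <<'E'
from h import *
ci=camera_info("wrist")
w=lambda P:(np.array(P,float)-1)/3+[140,100]
P=np.array([[-22.5,48.5,14],[-22.5,-48.5,14],[15,49,12],[15,-49,12],[85,0,96]])/1e3
p=w([(487,218),(259,221),(487,304),(260,306),(378,466)])
v,r=fitbed([(ci,P,p)],BED);print(v,r.tolist())
# arm angle from knob top centre: knob centreline x=~102,row 430..640 in crop
for t in(1.6,1.7,1.8,1.9):print(t,((proj(ci,bed(list(v),[[.085-.085*np.cos(t),-.085*np.sin(t),.119],[.085-.045*np.cos(t),-.045*np.sin(t),.084]]))-[140,100])*3+1).round().tolist())
v2=[.4864,-.4384,1.688]; a=1.688
plan(([v2[0],v2[1],.13],Rt(a)),([v2[0],v2[1],.03],Rt(a)))
E
sed -i 's/^BED=.*/BED=None/' h.py
```

```text
[ 0.49996418 -0.16930421  0.11848245] [[-0.5, -0.3], [0.2, -0.6], [0.8, -0.2], [-0.8, -0.1], [0.2, 1.1]]
1.6 [[86.0, 479.0], [241.0, 475.0]]
1.7 [[87.0, 509.0], [242.0, 489.0]]
1.8 [[91.0, 539.0], [244.0, 503.0]]
1.9 [[97.0, 569.0], [247.0, 517.0]]
row [  0.7  -26.01  14.81] [ 0.    0.02 -0.45]
row [  0.71 -26.01  24.81] [ 0.    0.02 -0.45]
```

Call:
send_rows:
  series: [0.7, -26, 12, 0, 0, -0.5, 1, 0.7, -26, 12, 0, 0, -0.5, 1, 0.7, -26, 12, 0, 0, -0.5, 1, 0.7, -26, 12, 0, 0, -0.5, 1, 0.7, -26, 12, 0, 0, -0.5, 1, 0.7, -26, 12, 0, 0, -0.5, 1, 0.7, -26, 12, 0, 0, -0.5, 1, 0.7, -26, 12, 0, 0, -0.5, 1, 0.7, -26, 12, 0, 0, -0.5, 1, 0.7, -26, 12, 0, 0, -0.5, 1]

```text
clock: 3.95
tcp_pos: [0.4863, -0.4382, 0.1579]
orientation: [-0.0, -0.059, 0.998, 0.0]
wrist_force: [-0.2, -0.5, 0.4]
finger_gap: 0.0854
```

Run:
```python
from h import *
for i in range(3): read_camera("wrist")
im=read_camera("wrist");ci=camera_info("wrist");cv2.imwrite("pics/w3.png",im)
m=silhouettes("wrist","offcut")[0];print(m["p"],m["box"])
v,f=fitbox([(ci,m["pixels"])],offpts,[.486,-.439,1.688],(.01,.01,.1));print(v,f)
plan(([v[0],v[1],.027],Rt(v[2])))
```

```text
0.62 [230.8, 136.0, 56.4, 109.2]
[ 0.48625271 -0.43960315  1.66082618] 0.035150280183392724
row [ 0.06 -0.08 13.23] [-0.08  0.07  1.6 ]
```

Call:
send_rows:
  series: [0.1, -0.1, 13.9, 0, 0, 1.6, 1, 0.1, -0.1, 13.9, 0, 0, 1.6, 1, 0.1, -0.1, 13.9, 0, 0, 1.6, 1, 0.1, -0.1, 13.9, 0, 0, 1.6, 1, 0.1, -0.1, 13.9, 0, 0, 1.6, 1, 0.1, -0.1, 13.9, 0, 0, 1.6, 0.3, 0.1, -0.1, 13.9, 0, 0, 1.6, 0.3, 0.1, -0.1, 13.9, 0, 0, 1.6, 0.3, 0.1, -0.1, 13.9, 0, 0, 1.6, 0.3, 0.1, -0.1, 13.9, 0, 0, 1.6, 0.3]
  newtons: 50

```text
clock: 5.03
tcp_pos: [0.4865, -0.4422, 0.0217]
orientation: [0.002, -0.044, 0.999, -0.002]
wrist_force: [0.1, 1.0, 6.3]
finger_gap: 0.0445
```

Call:
send_rows:
  series: [0, 0, 0, 0, 0, 0, 0.3, 0, 0, 0, 0, 0, 0, 0.3, 0, 0, 0, 0, 0, 0, 0.3, 0, 0, 0, 0, 0, 0, 0.3]

```text
clock: 5.37
tcp_pos: [0.4865, -0.4422, 0.0217]
orientation: [0.002, -0.044, 0.999, -0.002]
wrist_force: [-0.2, 0.4, 6.4]
finger_gap: 0.0443
```

```bash
sed -i 's/^BED=.*/BED=[0.5000,-0.1693,0.1185]/' h.py
python3 - <<'E'
from h import *
plan(([.4865,-.44,.24],Rt(np.radians(75))),(bed(BED,[.0,0,.16])[0],Rt(np.radians(0),True)))
print(bed(BED,[.0,0,.16]))
E
```

```text
row [ -0.09   0.14 -21.83] [-0.19  0.23 20.07]
row [  4.19  26.76 -16.1 ] [-23.8  -22.75  86.16]
[[ 0.42056103 -0.17875783  0.18156406]]
```

Call:
send_rows:
  series: [0, 0, -21.8, 0, 0, 20, 0.3, 0, 0, -21.8, 0, 0, 20, 0.3, 0, 0, -21.8, 0, 0, 20, 0.3, 0, 0, -21.8, 0, 0, 20, 0.3, 0, 0, -21.8, 0, 0, 20, 0.3, 4.2, 26.8, -18, -23.8, -22.8, 86.2, 0.3, 4.2, 26.8, -18, -23.8, -22.8, 86.2, 0.3, 4.2, 26.8, -18, -23.8, -22.8, 86.2, 0.3, 4.2, 26.8, -18, -23.8, -22.8, 86.2, 0.3, 4.2, 26.8, -18, -23.8, -22.8, 86.2, 0.3]

```text
clock: 6.2
tcp_pos: [0.4346, -0.2384, 0.206]
orientation: [0.088, 0.402, 0.906, 0.1]
wrist_force: [0.6, 0.2, -0.5]
finger_gap: 0.0444
```

Run:
```python
from h import *
plan((bed(BED,[.0,0,.16])[0],Rt(np.radians(0),True)))
```

```text
row [5.57 2.31 2.68] [-13.5   -9.12  33.94]
```

Call:
send_rows:
  series: [5.6, 2.3, 2.7, -13.5, -9.1, 33.9, 0.3, 5.6, 2.3, 2.7, -13.5, -9.1, 33.9, 0.3, 5.6, 2.3, 2.7, -13.5, -9.1, 33.9, 0.3, 5.6, 2.3, 2.7, -13.5, -9.1, 33.9, 0.3, 5.6, 2.3, 2.7, -13.5, -9.1, 33.9, 0.3, 5.6, 2.3, 2.7, -13.5, -9.1, 33.9, 0.3, 5.6, 2.3, 2.7, -13.5, -9.1, 33.9, 0.3, 5.6, 2.3, 2.7, -13.5, -9.1, 33.9, 0.3, 5.6, 2.3, 2.7, -13.5, -9.1, 33.9, 0.3]

```text
clock: 6.95
tcp_pos: [0.4207, -0.1805, 0.1816]
orientation: [0.171, 0.639, 0.725, 0.193]
wrist_force: [-0.2, 0.1, -1.3]
finger_gap: 0.0441
```

Run:
```python
from h import *
for i in range(4): read_camera("wrist")
im=read_camera("wrist");ci=camera_info("wrist")
s=get_state();r=rot(s["orientation"])
print((bedR(BED[2]).inv().apply(s["tcp_pos"]-[BED[0],BED[1],.043])).round(4),(bedR(BED[2]).inv()*r).as_matrix().round(3).tolist())
def dr(P,c):
    q=proj(ci,bed(BED,np.array(P)/1e3)); cv2.polylines(im,[np.int32(q*8)],False,c,1,shift=3)
dr([[15,49,12],[-22.5,49,12],[-22.5,-49,12],[15,-49,12]],(0,0,255))
dr([[-60,60,-3],[-60,-60,-3]],(0,255,0))
b=[[x,y,-.0217*1] for x in(-.0225,.0225) for y in (-.045,.045)]
q=np.array([[y,x,.0217] for x,y in((-.0225,-.045),(-.0225,.045),(.0225,.045),(.0225,-.045),(-.0225,-.045))])
q=np.vstack([q,q-[0,0,.06]])
cv2.polylines(im,[np.int32(proj(ci,r.apply(q)+s["tcp_pos"])*8)],False,(255,0,0),1,shift=3)
cv2.imwrite("pics/w4.png",cv2.resize(im,None,fx=1.56,fy=1.56,interpolation=2))
```

```text
[-0.0005 -0.0014  0.1594] [[-0.006, 1.0, -0.003], [1.0, 0.006, 0.003], [0.003, -0.003, -1.0]]
```

View pics/w4.png

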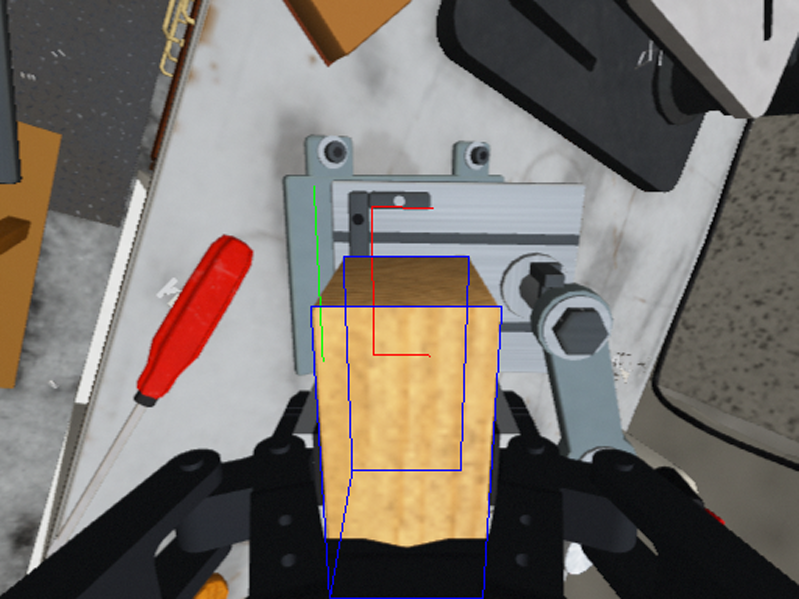

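Run:
```python
from h import *
plan((bed(BED,[.003,0,.047])[0],Rt(0,True)),(bed(BED,[.003,0,.023])[0],Rt(0,True)))
```

```text
row [ 0.1   0.39 11.24] [-0.18 -0.19  0.36]
row [ 0.09  0.4  13.64] [-0.18 -0.19  0.36]
```

Call:
send_rows:
  series: [0.1, 0.4, 4, -0.2, -0.2, 0.4, 0.3, 0.1, 0.4, 7, -0.2, -0.2, 0.4, 0.3, 0.1, 0.4, 9, -0.2, -0.2, 0.4, 0.3, 0.1, 0.4, 10, -0.2, -0.2, 0.4, 0.3, 0.1, 0.4, 11.2, -0.2, -0.2, 0.4, 0.3, 0.1, 0.4, 11.2, -0.2, -0.2, 0.4, 0.3, 0.1, 0.4, 11.2, -0.2, -0.2, 0.4, 0.3]

```text
clock: 7.78
tcp_pos: [0.4786, -0.1711, 0.0848]
orientation: [0.171, 0.642, 0.722, 0.194]
wrist_force: [0.5, -0.3, -1.5]
finger_gap: 0.0441
```

Run:
```python
from h import *
for i in range(2): read_camera("wrist")
im=read_camera("wrist");ci=camera_info("wrist")
s=get_state();r=rot(s["orientation"])
print((bedR(BED[2]).inv().apply(s["tcp_pos"]-[BED[0],BED[1],.043])).round(4),s["wrist_force"])
cv2.imwrite("pics/w5raw.png",im)
im=cv2.resize(im[60:300,120:380],None,fx=2.5,fy=2.5,interpolation=2)
def dr(P,c):
    q=(proj(ci,bed(BED,np.array(P)/1e3))-[120,60])*2.5+.75; cv2.polylines(im,[np.int32(q*8)],False,c,1,shift=3)
dr([[15,49,12],[-22.5,49,12],[-22.5,-49,12],[15,-49,12]],(0,0,255))
dr([[-22.5,65,0],[120,65,0]],(0,255,0))
cv2.imwrite("pics/w5.png",im)
ci2=camera_info("side");im=read_camera("side")[170:270,220:330]
im=cv2.resize(im,None,fx=6,fy=6,interpolation=2)
def dr2(P,c):
    q=(proj(ci2,P)-[220,170])*6+2.5; cv2.polylines(im,[np.int32(q*8)],False,c,1,shift=3)
dr2(bed(BED,np.array([[15,49,12],[-22.5,49,12],[-22.5,-49,12],[15,-49,12]])/1e3),(0,0,255))
dr2(bed(BED,np.array([[-22.5,65,0],[-22.5,-65,0],[110,-65,0]])/1e3),(0,255,0))
cv2.imwrite("pics/s5.png",im)
```

```text
[ 0.0034 -0.0002  0.048 ] [-0.13473241  0.41482179 -2.10382085]
```

View pics/w5.png

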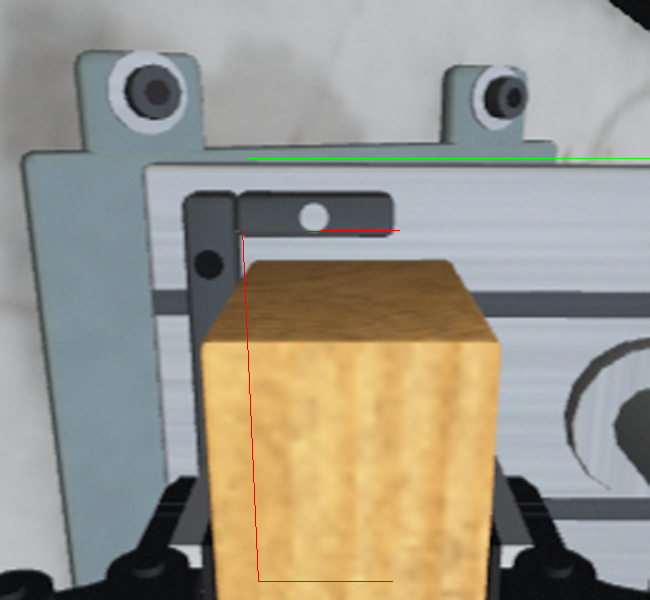

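View pics/s5.png

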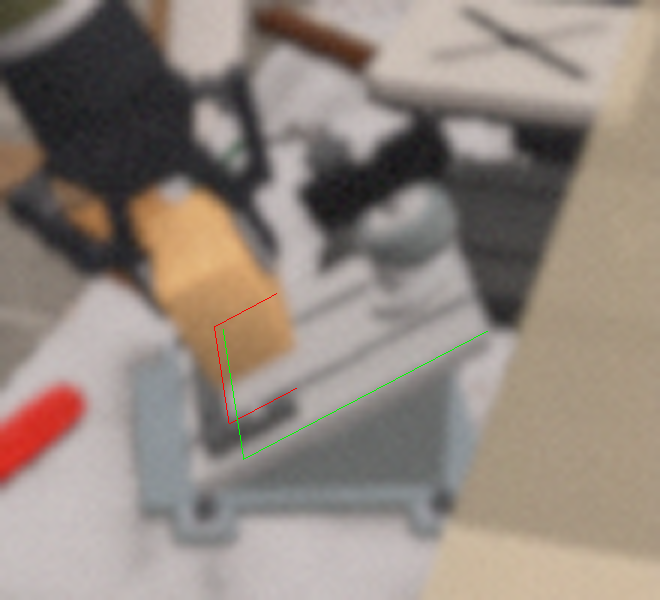

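Run:
```python
from h import *
ci=camera_info("wrist")
w=lambda P:(np.array(P,float)-.75)/2.5+[120,60]
# points: stop inner edge end, corner, plate edge y=65 (rows only), plate low edge (unknown xe)
def f(u):
    v=u[:3]; xe=u[3]
    a=proj(ci,bed(v,np.array([[15,49,12],[-22.5,49,13]])/1e3))-w([(393,236),(240,237)])
    def line(A,B,pts):
        a_,b_=proj(ci,bed(v,np.array([A,B])/1e3)); n=np.array([-(b_-a_)[1],(b_-a_)[0]])/np.linalg.norm(b_-a_)
        return (w(pts)-a_)@n
    return np.concatenate([a.ravel(),line([-20,65,0],[100,65,0],[(180,166),(600,166)]),line([xe*1e3,65,0],[xe*1e3,-65,0],[(145,175),(166,480)])])
r=least_squares(f,[.5,-.1693,.1185,-.045]);print(r.x,f(r.x).round(2))
v=list(r.x[:3])
s=get_state();print(bedR(v[2]).inv().apply(s["tcp_pos"]-[v[0],v[1],.043]),np.degrees(v[2]-BED[2]))
```

```text
[ 0.49899009 -0.17109065  0.11121655 -0.04731814] [ 0.86  0.54 -0.73  0.11  0.73 -0.13 -0.41  0.47]
[0.00452042 0.00118334 0.04749672] -0.4173111062626909
```

```bash
sed -i 's/^BED=.*/BED=[0.4990,-0.1711,0.1115]/' h.py
python3 - <<'E'
from h import *
for q in ([.003,0,.024],[.003,0,.0215]): plan((bed(BED,q)[0],Rt(0,True)))
E
```

```text
row [-0.12 -0.16  2.35] [ 0.08 -0.12  0.3 ]
row [-0.12 -0.16  2.6 ] [ 0.08 -0.12  0.3 ]
```

Call:
send_rows:
  series: [-0.1, -0.1, 1.2, 0.1, -0.1, 0.3, 0.3, -0.1, -0.1, 2.0, 0.1, -0.1, 0.3, 0.3, -0.1, -0.1, 2.3, 0.1, -0.1, 0.3, 0.3, -0.1, -0.1, 2.45, 0.1, -0.1, 0.3, 0.3, -0.1, -0.1, 2.5, 0.1, -0.1, 0.3, 0.3, -0.1, -0.1, 2.5, 0.1, -0.1, 0.3, 0.3]

```text
clock: 8.48
tcp_pos: [0.49, -0.171, 0.0638]
orientation: [0.171, 0.644, 0.72, 0.193]
wrist_force: [-5.9, 1.6, 5.3]
finger_gap: 0.0442
```

Run:
```python
from h import *
s=get_state();B=bedR(BED[2]).inv()
print(B.apply(s["tcp_pos"]-[BED[0],BED[1],.043]).round(4),B.apply(s["wrist_force"]).round(1),s["ft_torque"].round(2))
```

```text
[0.0027 0.0011 0.0225] [-2.2  2.2  7.4] [0.07 1.04 0.03]
```

Call:
send_rows:
  series: [0, -0.1, 0, 0, 0, 0, 0.3, 0, -0.2, 0, 0, 0, 0, 0.3, 0, -0.3, 0, 0, 0, 0, 0.3, 0, -0.3, 0, 0, 0, 0, 0.3]

```text
clock: 8.82
tcp_pos: [0.4889, -0.1717, 0.0631]
orientation: [0.173, 0.643, 0.72, 0.194]
wrist_force: [-1.4, 3.3, 8.3]
finger_gap: 0.0443
```

Run:
```python
from h import *
s=get_state();B=bedR(BED[2]).inv()
print(B.apply(s["tcp_pos"]-[BED[0],BED[1],.043]).round(4),B.apply(s["wrist_force"]).round(1),s["ft_torque"].round(2))
```

```text
[0.0013 0.0005 0.0225] [3.3 3.4 7.7] [0.32 0.14 0.19]
```

Call:
send_rows:
  series: [0, -0.1, 0, 0, 0, 0, 0.3, 0, -0.1, -0.1, 0, 0, 0, 1, 0, -0.1, -0.1, 0, 0, 0, 1, 0, -0.1, -0.1, 0, 0, 0, 1, 0, -0.1, -0.1, 0, 0, 0, 1, 0, -0.1, -0.1, 0, 0, 0, 1, 0, -0.1, -0.1, 0, 0, 0, 1]

```text
clock: 9.4
tcp_pos: [0.4797, -0.1688, 0.0565]
orientation: [0.165, 0.647, 0.72, 0.19]
wrist_force: [-12.9, -2.0, -9.1]
finger_gap: 0.0853
```

Call:
send_rows:
  series: [0, 0, -3, 0, 0, 0, 1, 0, 0, -7, 0, 0, 0, 1, 0, 0, -11, 0, 0, 0, 1, 0, 0, -15, 0, 0, 0, 1, 0, 0, -15, 0, 0, 0, 1, 0, 0, -15, 0, 0, 0, 1]

```text
clock: 9.9
tcp_pos: [0.4128, -0.182, 0.1949]
orientation: [0.174, 0.644, 0.72, 0.192]
wrist_force: [0.0, -0.1, 0.2]
finger_gap: 0.0854
```

Run:
```python
from h import *
for i in range(2): read_camera("wrist")
im=read_camera("wrist");ci=camera_info("wrist")
m=silhouettes("wrist","offcut")[0]
def pts(v): return bedR(BED[2]).apply(R.from_euler("z",v[2]).apply(box(.045,.09,.06))+[v[0],v[1],0])+[BED[0],BED[1],.043]
print(m["p"],fitbox([(ci,m["pixels"])],pts,[0.001,0,0],(.004,.004,.05)))
v,f=fitbox([(ci,m["pixels"])],pts,[0.001,0,0],(.004,.004,.05))
o=cv2.resize(im,None,fx=1.56,fy=1.56,interpolation=2)
P=[pts(v)[[0,2,6,4,0]],pts(v)[[1,3,7,5,1]]]
for p in P: cv2.polylines(o,[np.int32(proj(ci,p)*1.56)],False,(255,0,0),1)
cv2.polylines(o,[np.int32(proj(ci,bed(BED,np.array([[15,49,12],[-22.5,49,12],[-22.5,-49,12],[15,-49,12]])/1e3))*1.56)],False,(0,0,255),1)
cv2.imwrite("pics/w6.png",o)
```

```text
0.91 (array([-0.00081564,  0.00284701,  0.01555536]), np.float64(0.028661242603550297))
```

View pics/w6.png

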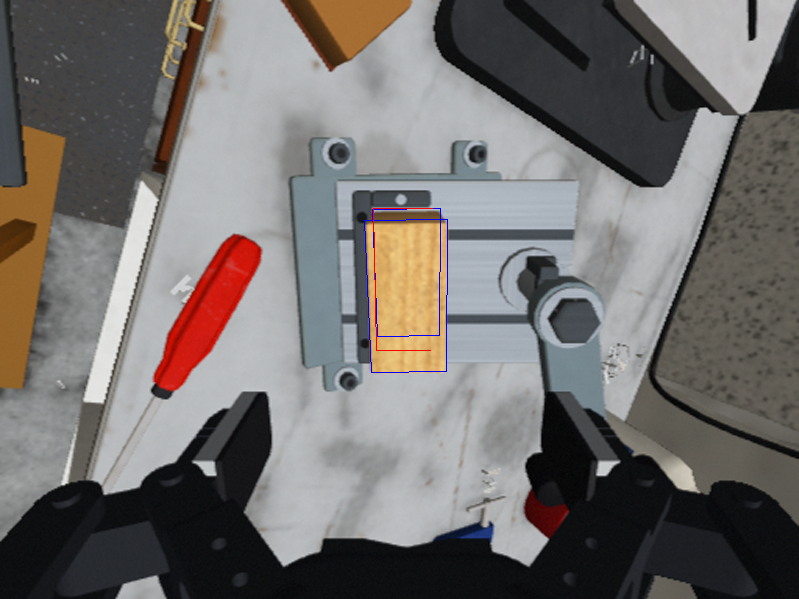

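```bash
cat >> h.py <<'E'
def push(th,off,r=.048,z=.066):
    d=np.array([-np.cos(th),-np.sin(th)]);n=np.array([np.sin(th),-np.cos(th)])
    p=np.array([.085,0])+r*d+off*n
    return bed(BED,[p[0],p[1],z])[0],Rt(th,True)   # tool y = -d : angle th
E
python3 - <<'E'
from h import *
ci=camera_info("wrist")
print("nut",proj(ci,bed(BED,[.085,0,.096]))*1.56)
for t in(1.6,1.7,1.8,1.9):print(t,(proj(ci,bed(BED,[[.085-.03*np.cos(t)+e*np.sin(t),-.03*np.sin(t)-e*np.cos(t),.084] for e in(-.015,.015)]))*1.56).round().tolist())
plan(push(.9,.06,z=.17),push(1.8,.045,z=.16),push(1.8,.045))
E
```

```text
nut [[580.80454086 326.49192717]]
1.6 [[541.0, 372.0], [596.0, 370.0]]
1.7 [[546.0, 374.0], [602.0, 368.0]]
1.8 [[552.0, 376.0], [607.0, 364.0]]
1.9 [[558.0, 377.0], [613.0, 360.0]]
row [-7.62 10.41  0.1 ] [ -0.06  -0.25 -51.62]
row [-3.79 14.17  1.11] [ 6.0000e-02 -2.8000e-01 -1.0318e+02]
row [-3.82 14.2  10.51] [ 6.0000e-02 -2.8000e-01 -1.0318e+02]
```

Call:
send_rows:
  series: [-7.6, 10.4, -1, 0, 0, -51.6, 0, -7.6, 10.4, -1, 0, 0, -51.6, 0, -7.6, 10.4, -1, 0, 0, -51.6, 0, -7.6, 10.4, -1, 0, 0, -51.6, 0, -7.6, 10.4, -1, 0, 0, -51.6, 0, -7.6, 10.4, -1, 0, 0, -51.6, 0, -7.6, 10.4, -1, 0, 0, -51.6, 0, -7.6, 10.4, -1, 0, 0, -51.6, 0, -3.8, 14.2, 1, 0, 0, -103, 0, -3.8, 14.2, 1, 0, 0, -103, 0]

```text
clock: 10.93
tcp_pos: [0.5448, -0.2023, 0.2523]
orientation: [0.248, 0.146, 0.955, 0.069]
wrist_force: [-0.6, 1.5, 0.1]
finger_gap: -0.0002
```

Run:
```python
from h import *
plan(push(1.8,.045,z=.16),push(1.8,.045))
print(get_state()["joint_pos"].round(2))
```

```text
row [ 0.11 -0.09  0.03] [  0.2   -0.16 -37.  ]
row [ 0.07 -0.11  9.43] [  0.2   -0.16 -37.  ]
[-0.68 -0.01 -0.41  0.79  0.37 -0.31]
```

Call:
send_rows:
  series: [0.1, -0.1, 0, 0.2, -0.2, -37, 0, 0.1, -0.1, 0, 0.2, -0.2, -37, 0, 0.1, -0.1, 0, 0.2, -0.2, -37, 0, 0.1, -0.1, 0, 0.2, -0.2, -37, 0, 0.1, -0.1, 0, 0.2, -0.2, -37, 0, 0.1, -0.1, 0, 0.2, -0.2, -37, 0, 0.1, -0.1, 0, 0.2, -0.2, -37, 0]

```text
clock: 11.52
tcp_pos: [0.5426, -0.2035, 0.2519]
orientation: [0.258, -0.161, 0.952, -0.014]
wrist_force: [-0.6, 0.3, -0.7]
finger_gap: 0.0002
```

Run:
```python
from h import *
s=get_state();print(s["joint_pos"].round(2))
plan(push(1.8,.045),push(1.8,.045,z=.066))
im=read_camera("wrist");im=read_camera("wrist");cv2.imwrite("pics/w7.png",im)
```

```text
[-0.69 -0.01 -0.42  0.79  0.37 -0.95]
row [-0.11  0.04  9.5 ] [-0.01 -0.02 -0.36]
row [-0.11  0.04  9.5 ] [-0.01 -0.02 -0.36]
```

View pics/w7.png

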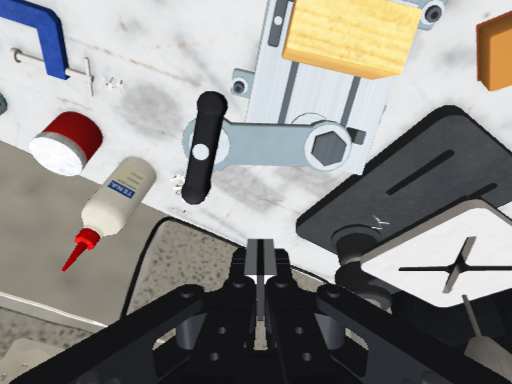

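Call:
send_rows:
  series: [0, 0, 3, 0, 0, -0.4, 0, 0, 0, 6, 0, 0, -0.4, 0, 0, 0, 8.5, 0, 0, -0.4, 0, 0, 0, 9.5, 0, 0, -0.4, 0, 0, 0, 9.5, 0, 0, -0.4, 0, 0, 0, 9.5, 0, 0, -0.4, 0]

```text
clock: 12.12
tcp_pos: [0.5899, -0.199, 0.1713]
orientation: [0.259, -0.165, 0.952, -0.016]
wrist_force: [1.1, -0.7, 0.9]
finger_gap: 0.0
```

Run:
```python
from h import *
print(get_state()["wrist_force"].round(1))
plan(push(1.75,.03),*[push(t,.026) for t in(1.65,1.55,1.45,1.35,1.25,1.15,1.05,.95)])
```

```text
[ 1.1 -0.7  0.9]
row [ 1.71 -0.01  0.15] [-0.09  0.03  2.99]
row [ 2.61 -0.2   0.15] [-0.09  0.04  8.72]
row [ 3.13 -0.36  0.15] [-0.09  0.04 14.45]
row [ 3.67 -0.47  0.15] [-0.08  0.04 20.18]
row [ 4.21 -0.52  0.15] [-0.08  0.05 25.91]
row [ 4.76 -0.51  0.15] [-0.08  0.05 31.64]
row [ 5.3  -0.46  0.15] [-0.08  0.06 37.37]
row [ 5.83 -0.35  0.15] [-0.07  0.06 43.1 ]
row [ 6.35 -0.18  0.15] [-0.07  0.07 48.83]
```

Call:
send_rows:
  series: [1.7, 0, 0.1, 0, 0, 3, 0, 2.6, -0.2, 0.1, 0, 0, 8.7, 0, 3.1, -0.4, 0.1, 0, 0, 14.5, 0, 3.7, -0.5, 0.1, 0, 0, 20.2, 0, 4.2, -0.5, 0.1, 0, 0, 25.9, 0, 4.8, -0.5, 0.1, 0, 0, 31.6, 0, 5.3, -0.5, 0.1, 0, 0, 37.4, 0, 5.8, -0.4, 0.1, 0, 0, 43.1, 0, 6.4, -0.2, 0.1, 0, 0, 48.8, 0]

```text
clock: 12.87
tcp_pos: [0.5404, -0.2233, 0.1429]
orientation: [0.245, 0.245, 0.934, 0.091]
wrist_force: [-0.2, 0.5, 1.5]
finger_gap: -0.0001
```

Run:
```python
from h import *
print(get_state()["wrist_force"].round(1))
plan(*[push(t,.025) for t in(.85,.75,.65,.55,.45,.35,.25,.15,.07,.0)])
```

```text
[-0.2  0.5  1.5]
row [ 0.91 -0.17  0.28] [-0.05  0.47  5.58]
row [ 1.42 -0.35  0.27] [-0.03  0.47 11.31]
row [ 1.95 -0.48  0.27] [-0.    0.47 17.04]
row [ 2.48 -0.55  0.26] [2.000e-02 4.700e-01 2.277e+01]
row [ 3.02 -0.56  0.26] [ 0.05  0.47 28.5 ]
row [ 3.56 -0.53  0.26] [ 0.07  0.47 34.23]
row [ 4.1  -0.44  0.25] [ 0.09  0.47 39.96]
row [ 4.62 -0.3   0.25] [ 0.12  0.47 45.69]
row [ 5.02 -0.14  0.24] [ 0.14  0.46 50.27]
row [5.37 0.01 0.24] [ 0.15  0.46 54.28]
```

Call:
send_rows:
  series: [0.9, -0.2, 0.1, 0, 0, 5.6, 0, 1.4, -0.4, 0.1, 0, 0, 11.3, 0, 2.0, -0.5, 0.1, 0, 0, 17, 0, 2.5, -0.6, 0.1, 0, 0, 22.8, 0, 3.0, -0.6, 0.1, 0, 0, 28.5, 0, 3.6, -0.5, 0.1, 0, 0, 34.2, 0, 4.1, -0.4, 0.1, 0, 0, 40, 0, 4.6, -0.3, 0.1, 0, 0, 45.7, 0, 5.0, -0.1, 0.1, 0, 0, 50.3, 0, 5.4, 0, 0.1, 0, 0, 54.3, 0]

```text
clock: 13.7
tcp_pos: [0.5003, -0.1975, 0.1204]
orientation: [0.178, 0.644, 0.719, 0.192]
wrist_force: [4.4, -2.2, 1.5]
finger_gap: 0.0
```

Run:
```python
from h import *
s=get_state();B=bedR(BED[2]).inv()
print(B.apply(s["tcp_pos"]-[BED[0],BED[1],.043]).round(4),B.apply(s["wrist_force"]).round(1))
plan(push(0,.026),push(0,.022))
for i in range(2): im=read_camera("wrist")
cv2.imwrite("pics/w8.png",im)
```

```text
[ 0.0373 -0.0264  0.0679] [ 4.3 -2.7 -0.7]
row [ 0.04 -0.03  0.19] [0.39 0.49 0.06]
row [ 0.44 -0.03  0.18] [0.39 0.49 0.06]
```

View pics/w8.png

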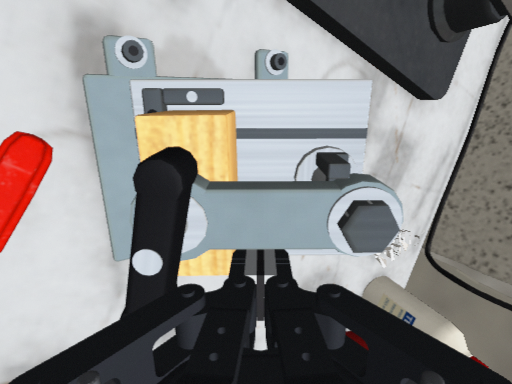

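Call:
send_rows:
  series: [0.2, 0, 0, 0, 0, 0, 0, 0.4, 0, 0, 0, 0, 0, 0, 0.5, 0, 0, 0, 0, 0, 0, 0.6, 0, 0, 0, 0, 0, 0, 0.6, 0, 0, 0, 0, 0, 0]

```text
clock: 14.22
tcp_pos: [0.5004, -0.1974, 0.1207]
orientation: [0.182, 0.643, 0.72, 0.187]
wrist_force: [2.5, -20.0, -4.8]
finger_gap: 0.0001
```

Run:
```python
from h import *
s=get_state();B=bedR(BED[2]).inv()
print(B.apply(s["tcp_pos"]-[BED[0],BED[1],.043]).round(4),B.apply(s["wrist_force"]).round(1))
```

```text
[ 0.0375 -0.0263  0.0681] [ -2.1 -20.1  -4.3]
```

Call:
send_rows:
  series: [0, 0, 0, 0, 0, 0, 0, -2, 0, 0, 0, 0, 0, 0, -2.5, 0, -2, 0, 0, 0, 0, -2.5, 0, -6, 0, 0, 0, 0, -2.5, 0, -10, 0, 0, 0, 1, -2.5, 0, -10, 0, 0, 0, 1, -2.5, 0, -10, 0, 0, 0, 1, -2.5, 0, -10, 0, 0, 0, 1]

```text
clock: 14.88
tcp_pos: [0.4507, -0.2193, 0.2041]
orientation: [0.175, 0.643, 0.721, 0.192]
wrist_force: [-0.7, 0.1, -0.3]
finger_gap: 0.0483
```

Run:
```python
from h import *
print(get_state()["joint_pos"].round(2))
K=lambda z,a=0:(bed(BED,[0,0,z])[0],Rt(np.radians(a),True))
plan(K(.17),K(.091))
for i in range(2): im=read_camera("wrist")
ci=camera_info("wrist")
o=cv2.resize(im,None,fx=1.56,fy=1.56,interpolation=2)
P=bed(BED,[[x,y,.119] for x,y in((-.007,-.0365),(.007,-.0365),(.007,.0365),(-.007,.0365),(-.007,-.0365))])
cv2.polylines(o,[np.int32(proj(ci,P)*1.56)],False,(0,0,255),1)
cv2.imwrite("pics/w9.png",o)
```

```text
[-0.87 -0.11 -0.62  0.75  0.43  0.65]
row [ 4.27 -3.42 -0.41] [0.16 0.23 0.23]
row [ 4.3  -3.44  7.49] [0.16 0.23 0.23]
```

View pics/w9.png

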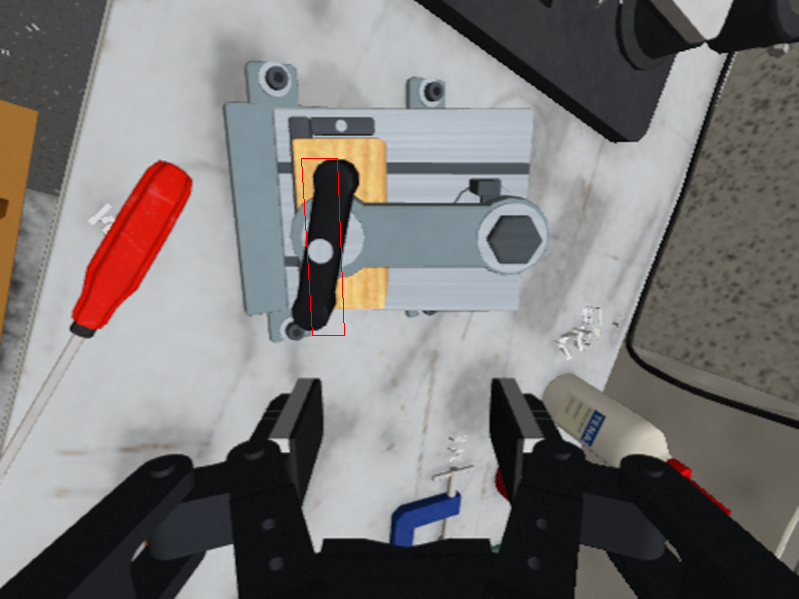

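Run:
```python
from h import *
K=lambda z,a=0:(bed(BED,[0.0005,0.0005,z])[0],Rt(np.radians(a),True))
plan(K(.17,-12),K(.091,-12))
```

```text
row [ 4.21 -3.27 -0.53] [ 0.06  0.06 12.2 ]
row [ 4.22 -3.28  7.37] [ 0.06  0.06 12.2 ]
```

Call:
send_rows:
  series: [4.2, -3.3, -0.5, 0, 0, 12.2, 1, 4.2, -3.3, -0.5, 0, 0, 12.2, 1, 4.2, -3.3, -0.5, 0, 0, 12.2, 1, 4.2, -3.3, 2.5, 0, 0, 12.2, 1, 4.2, -3.3, 5.5, 0, 0, 12.2, 1, 4.2, -3.3, 7, 0, 0, 12.2, 1, 4.2, -3.3, 7.4, 0, 0, 12.2, 1, 4.2, -3.3, 7.4, 0, 0, 12.2, 1, 4.2, -3.3, 7.4, 0, 0, 12.2, 1]

```text
clock: 15.73
tcp_pos: [0.4548, -0.1766, 0.1226]
orientation: [0.153, 0.715, 0.649, 0.21]
wrist_force: [0.3, 0.2, 0.5]
finger_gap: 0.0855
```

Call:
send_rows:
  series: [0, 0, 0, 0, 0, 0, 0, 0, 0, 0, 0, 0, 0, 0, 0, 0, 0, 0, 0, 0, 0, 0, 0, 0, 0, 0, 0, 0, 0, 0, 0, 0, 0, 0, 0, 0, 0, 0, 0, 0, 0, 0, 0, 0, 0, 0, 0, 0, 0, 0, 0, 0, 0, 0, 0, 0, 0, 0, 0, 0, 0, 0, 0]
  newtons: 40

```text
clock: 16.48
tcp_pos: [0.4523, -0.1767, 0.1215]
orientation: [0.152, 0.717, 0.648, 0.208]
wrist_force: [-13.1, -2.1, 6.0]
finger_gap: 0.0136
```

Run:
```python
from h import *
s=get_state();B=bedR(BED[2]).inv()
print(B.apply(s["tcp_pos"]-[BED[0],BED[1],.043]).round(4),B.apply(s["wrist_force"]).round(1),B.apply(s["ft_torque"]).round(2),s["joint_pos"].round(2))
print((B*rot(s["orientation"])).as_matrix()[:,1].round(3))
```

```text
[-0.0015 -0.0004  0.0915] [-8.5 -0.6 11.9] [-0.14  1.98 -0.12] [-0.79 -0.07 -0.81  0.48  0.4   0.95]
[ 0.978 -0.21  -0.002]
```

Call:
send_rows:
  series: [0, -0.1, -0.1, 0, 0, 5, 0, 0, -0.1, -0.1, 0, 0, 12, 0, 0, -0.1, -0.1, 0, 0, 19, 0, 0, -0.1, -0.1, 0, 0, 26, 0, 0, -0.1, -0.1, 0, 0, 33, 0, 0, -0.1, -0.1, 0, 0, 40, 0, 0, -0.1, -0.1, 0, 0, 47, 0, 0, -0.1, -0.1, 0, 0, 54, 0, 0, -0.1, -0.1, 0, 0, 60, 0, 0, -0.1, -0.1, 0, 0, 64, 0]
  newtons: 80

```text
clock: 17.32
tcp_pos: [0.4521, -0.1765, 0.1218]
orientation: [0.018, 0.951, 0.168, 0.258]
wrist_force: [0.4, -2.9, -6.2]
finger_gap: 0.0124
```

```bash
cat > st.py <<'E'
from h import *
s=get_state();B=bedR(BED[2]).inv()
print(B.apply(s["tcp_pos"]-[BED[0],BED[1],.043]).round(4),B.apply(s["wrist_force"]).round(1),B.apply(s["ft_torque"]).round(2),s["joint_pos"].round(2))
y=(B*rot(s["orientation"])).as_matrix()[:,1];print(np.degrees(np.arctan2(y[1],y[0])),s["finger_gap"])
E
python3 st.py
```

```text
[-0.0015 -0.0002  0.0918] [-3.  -2.9 -5.4] [-0.32  0.98 -0.08] [-0.79 -0.07 -0.81  0.48  0.4   2.07]
-76.34962565065427 0.012377929682591873
```

Call:
send_rows:
  series: [0, 0, 0, 0, 0, 3, 0, 0, 0, 0, 0, 0, 6, 0, 0, 0, 0, 0, 0, 6, 0, 0, 0, 0, 0, 0, 6, 0]

```text
clock: 17.65
tcp_pos: [0.4522, -0.1766, 0.1218]
orientation: [0.005, 0.958, 0.121, 0.258]
wrist_force: [0.5, -4.0, -8.0]
finger_gap: 0.0124
```

```bash
python3 st.py
```

```text
[-0.0014 -0.0002  0.0918] [-3.9 -4.  -6.9] [-0.54  1.3  -0.18] [-0.79 -0.07 -0.81  0.48  0.4   2.17]
-81.99196448937188 0.012449599043043463
```

Call:
send_rows:
  series: [0, 0, 0, 0, 0, 0, 1, 0, 0, 0, 0, 0, 0, 1, 0, 0, 0, 0, 0, 0, 1, 0, 0, 0, 0, 0, 0, 1, 0, 0, 0, 0, 0, 0, 1, 0, 0, -3, 0, 0, 0, 1, 0, 0, -7, 0, 0, 0, 1, 0, 0, -10, 0, 0, 0, 1, 0, 0, -10, 0, 0, 0, 1, 0, 0, -10, 0, 0, 0, 1]

```text
clock: 18.48
tcp_pos: [0.404, -0.1833, 0.2117]
orientation: [0.007, 0.958, 0.121, 0.261]
wrist_force: [0.5, -0.3, 0.3]
finger_gap: 0.0855
```

Run:
```python
from h import *
for i in range(2): im=read_camera("wrist")
ci=camera_info("wrist");print(get_state()["wrist_force"].round(1))
o=cv2.resize(im,None,fx=1.56,fy=1.56,interpolation=2)
t=0
P=bed(BED,[[x,y,.119] for x,y in((-.0365,-.007),(-.0365,.007),(.0365,.007),(.0365,-.007),(-.0365,-.007))])
cv2.polylines(o,[np.int32(proj(ci,P)*1.56)],False,(0,0,255),1)
m=silhouettes("scene","offcut")
cv2.imwrite("pics/w10.png",o)
```

```text
[-0.3 -0.  -0.7]
```

View pics/w10.png

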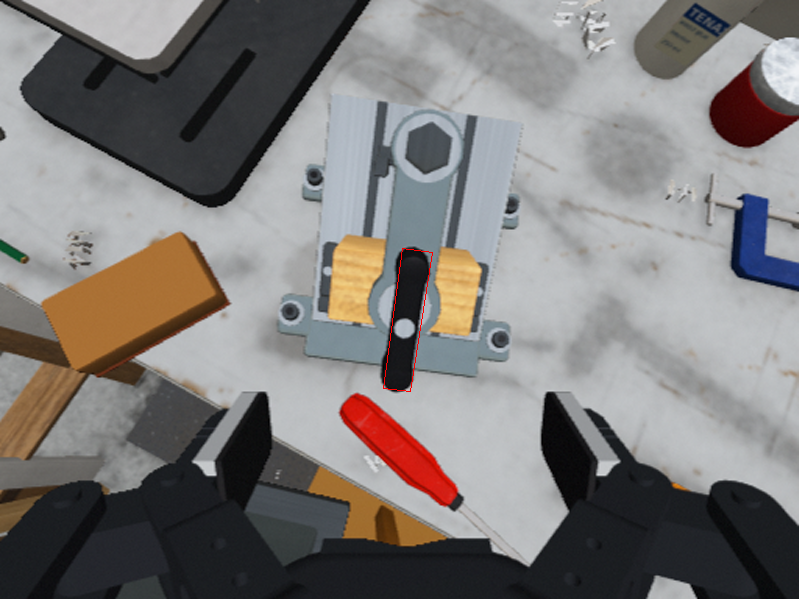

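```bash
python3 -c "
from workcell import *
print(hand_in())"
```

```text
the job is handed in; nothing more can be done
None
```

I loaded the offcut into the jig, swung the clamp arm shut, turned the knob into its notch and handed the job in at about 18.6 s of the 64 s.

- **Offcut:** After I let go, a fit to the wrist picture put it at x about -1 mm, y about +3 mm and under 1° from square, against the fence. In the last picture it still sits square between the stops. The -13 N wrist reading while the fingers opened did not displace it.
- **Clamp arm:** It stopped moving under a 20 N push, with the finger exactly where the shut position puts it. The last picture shows the arm pointing straight down the slope.
- **Knob:** I turned it to about 82° of gripper angle and released it. In the last picture the bar stays in line with the arm, as it should when locked. The knob was already about 13° clockwise when I gripped it; I don't know why.
- **Other things:** The screwdriver and cork block look undisturbed in the last picture. I did not re-check the square, key, pencil or brush one by one, but the arm never went near them. The gripper stands about 10 cm clear, and the wrist force is near zero.

**Not confirmed:** I could not measure the pad force directly, so it is inferred from the knob's position. The bed position from the two fixed cameras disagreed with the wrist camera by about 14 mm. I used the wrist camera, and the contact heights fitted it.

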